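# Mark the worn isolator foot on the optical table

### The arm

A 6-joint arm with a two-finger parallel gripper is mounted at the origin on the work surface. World frame = base frame: x ahead of the robot, y to its left, z up, the work surface at z = 0. Lengths are in m, angles in rad, forces in N, time in s.
With the tool pointing down it reaches from about 0.225 to 0.875 m from the base axis. Payload 3.4 kg.
Tool frame: the origin (TCP) lies midway between the tips of the shut fingers; the grasp point (between the pads) lies 19 mm behind it (pinch_z is the distance from the TCP to the grasp point, in m); z points along the fingers, y is the line along which they close (so a half turn about z gives the same grasp; the last joint's range is limited). The gripper opens to 85 mm and grips with 20 to 120 N. Pads are 22 mm wide; open, the fingers measure 114 mm over their backs; the gripper's body (76 mm by 85 mm) begins 54 mm behind the grasp point. The pads swing forward as they close: fully open they stand 13 mm farther back than shut.
Start: joints at [1.106, 0.276, 1.505, -0, 1.361, -0.121], TCP at [0.194, 0.541, 0.231] pointing down, gripper open.
Joint ranges: [-2.89, 2.89], [-0.75, 2.08], [0.22, 2.7], [-1.18, 4.32], [0.11, 2.71], [-2.7, 2.7]. Speed limits (rad/s): [2.57, 2.57, 3.14, 3.14, 3.14, 3.14].

### API

Orientations are given as a unit quaternion [w, x, y, z].
In Python, from rig import get_state, get_image, sign_off, pinch_z gives the robot as it stands.
- The arm moves only by the tool send_rows, never from a script. Its argument "steps" is one flat list of numbers, 5 for each row, row after row: the gripper's target within -1 to 1 (fully open at 1, half-way at 0, shut at -1), then the shift along the tool's x, y, z in cm, then the turn about the tool's z in degrees. In form: [gripper, x, y, z, roll, gripper, x, y, z, roll, ...]. A call has 1 to 12 rows; each row shifts and turns the commanded pose from where the row before left it, along the tool's axes as they then stand; what a row does not reach is not made up. A row lasts 1/10 s, in which the tool goes at most 50 mm and 8.59 degrees, less where a joint would pass 70% of its speed; a pose out of reach is approached as far as the arm can. A call is refused whole if a number of a shift passes 5 or a number of a turn 8.59, either way. A call with a gripper value outside its range is refused whole. The fingers move at their own pace and stop on an object; "newtons" is the grip in N (left out, the last holds). Time passes only in rows, so rows that do not move let the fingers close. It gives the time, the measured TCP pose, the force, the opening and the grip force at its end, in the units of the state.
- get_state(): the state, without advancing time (a new reading comes with each control period).
- get_image(name): name is "scene" or "top" or "wrist"; returns a dict with "color" (384x512x3 uint8, red, green, blue), "mtx" (3x3 intrinsics, pixels), "k1" (the pictures are not rectified: a ray, as slopes to the right and down, at radius r is drawn at 1 + k1 r^2 times it, then the intrinsics apply), "T" (4x4, takes a point from camera to world coordinates); the wrist camera has in their place "mount" (4x4, takes a point from camera to tool coordinates, whose origin is the TCP and whose axes are the flange's). Camera axes: x right, y down, z forward; pixel columns grow to the right and rows downward; lengths in m; the calibration is good to about 2 mm. A picture is of the moment at which its call begins: read the wrist's pose just before it. There is no depth.
- sign_off(): hands the job in; it is judged then, once.
The state is a dict: "clock": time; "qpos": joint angles; "qd": joint speeds; "effort": joint torques, N m; "position": TCP position; "ee_rot": TCP orientation; "contact_force": force on the tool from outside, world axes, zero at the start; "moment": the same for the moment, N m; "width": finger opening in m; "gripper_force": force on a finger pad.
Only numpy, scipy, OpenCV 4.12 (cv2) and the standard library are available. Lean on these libraries where they do the work, as an engineer would, in place of code of your own. Each camera call takes 0.05 s, during which the arm holds its last target. There are 200 camera calls.

### The job

Three spring isolator feet are bolted to a board on the optical table, and one has gone soft. With the fingertips, gently press each round black pad in turn, from the robot's left to its right, far enough to feel its spring give clearly; then push the red tag of the softest foot fully down. Leave the other two tags up, and do not pick up or disturb the post, the bottle or the hex keys.

Things in the scene. Friction and masses are not known exactly. Their poses are not given: they have to be found in the camera images.
- board: Dark steel breadboard 210 x 500 x 12 mm bolted to the table; the three feet stand on it in a row along its y. Origin on the table, x towards its far side.
- foot_left: The left-hand (+y) isolator foot: blue base plate 120 x 60 x 10 mm bolted to the board, a round black spring pad over its origin, a red tag 66 mm from the pad along its +x. Origin on the board's top, 12 mm above the table; z up. The three feet look alike, at least 150 mm apart along the row.
- pad_top_left (a point): Centre of this foot's pad top at rest (the point does not move with the pad): a black rubber disc 52 mm across, 12 mm thick, on a steel coil spring, its top 74 mm above the table at rest.
- tag_top_left (a point): Centre of this foot's tag top when up (the point does not move with the tag): a flat red cap 26 mm (along the foot's x) by 34 mm, 8 mm thick, on a stem in a white guide block; top 70 mm above the table when up, 56 mm when fully down. 27 mm free between tag and pad.
- foot_mid: The middle isolator foot: blue base plate 120 x 60 x 10 mm bolted to the board, a round black spring pad over its origin, a red tag 66 mm from the pad along its +x. Origin on the board's top, 12 mm above the table; z up. The three feet look alike, at least 150 mm apart along the row.
- pad_top_mid (a point): Centre of this foot's pad top at rest (the point does not move with the pad): a black rubber disc 52 mm across, 12 mm thick, on a steel coil spring, its top 74 mm above the table at rest.
- tag_top_mid (a point): Centre of this foot's tag top when up (the point does not move with the tag): a flat red cap 26 mm (along the foot's x) by 34 mm, 8 mm thick, on a stem in a white guide block; top 70 mm above the table when up, 56 mm when fully down. 27 mm free between tag and pad.
- foot_right: The right-hand (-y) isolator foot: blue base plate 120 x 60 x 10 mm bolted to the board, a round black spring pad over its origin, a red tag 66 mm from the pad along its +x. Origin on the board's top, 12 mm above the table; z up. The three feet look alike, at least 150 mm apart along the row.
- pad_top_right (a point): Centre of this foot's pad top at rest (the point does not move with the pad): a black rubber disc 52 mm across, 12 mm thick, on a steel coil spring, its top 74 mm above the table at rest.
- tag_top_right (a point): Centre of this foot's tag top when up (the point does not move with the tag): a flat red cap 26 mm (along the foot's x) by 34 mm, 8 mm thick, on a stem in a white guide block; top 70 mm above the table when up, 56 mm when fully down. 27 mm free between tag and pad.
- pad_1 (a joint): How far one of the three pads is pressed down (which foot it is in varies and is not told): 0 at rest, 0.015 m at its stop; springs back. Each has 0.5 N preload; the three rates lie between 350 and 1400 N/m, each at least 1.7 times the next: a 6 N push sinks the stiffest about 4 mm, the softest about 13 mm.
- pad_2 (a joint): How far one of the three pads is pressed down (which foot it is in varies and is not told): 0 at rest, 0.015 m at its stop; springs back. Each has 0.5 N preload; the three rates lie between 350 and 1400 N/m, each at least 1.7 times the next: a 6 N push sinks the stiffest about 4 mm, the softest about 13 mm.
- pad_3 (a joint): How far one of the three pads is pressed down (which foot it is in varies and is not told): 0 at rest, 0.015 m at its stop; springs back. Each has 0.5 N preload; the three rates lie between 350 and 1400 N/m, each at least 1.7 times the next: a 6 N push sinks the stiffest about 4 mm, the softest about 13 mm.
- tag_softest (a joint): How far the tag of the foot with the softest spring is pushed down (which foot that is varies and is not told): 0 up, 0.014 m fully down at a firm stop. It slides with about 3 N of friction and stays where it is left.
- tag_middling (a joint): How far the tag of the foot with the middling spring is pushed down (which foot that is varies and is not told): 0 up, 0.014 m fully down at a firm stop. It slides with about 3 N of friction and stays where it is left.
- tag_stiffest (a joint): How far the tag of the foot with the stiffest spring is pushed down (which foot that is varies and is not told): 0 up, 0.014 m fully down at a firm stop. It slides with about 3 N of friction and stays where it is left.
- post: Bystander: plain steel post standing loose on the board between two feet, 25 mm across, 90 mm tall; origin at the centre of its foot.
- wash: Bystander: small white plastic bottle with a red cap, 50 mm across, 110 mm tall, loose on the table; origin at the centre of its underside.
- hexset: Bystander: blue hex-key holder 45 x 60 x 18 mm with dark keys sticking out up to 105 mm along its +x, loose on the table; origin at the centre of its underside.

How it is judged:
On the way, in this order (a step that is already met when the one before it is completed fails the run):
1. a pad is pressed down over 3 mm with the gripper over the left foot (value of joint any of pad_1, pad_2, pad_3 above 0.003 m and y of the grasp point in the frame of foot_left between -0.07 and 0.07 m), for 0.1 s.
2. then a pad with the gripper over the middle foot (value of joint any of pad_1, pad_2, pad_3 above 0.003 m and y of the grasp point in the frame of foot_mid between -0.07 and 0.07 m), for 0.1 s.
3. then a pad with the gripper over the right foot (value of joint any of pad_1, pad_2, pad_3 above 0.003 m and y of the grasp point in the frame of foot_right between -0.07 and 0.07 m), for 0.1 s.
4. then the softest foot's tag is pushed fully down (value of joint tag_softest above 0.0115 m), for 0.1 s.
At the end, for the whole second after the job is handed in: The softest foot's tag is down by more than 11.5 of its 14 mm, the other two tags are less than 3 mm down, all pads have sprung back (under 2 mm), and post, bottle and hex keys are at rest within 15 mm of where they stood (value of joint tag_softest above 0.0115 m and value of joint each of tag_middling, tag_stiffest below 0.003 m and value of joint each of pad_1, pad_2, pad_3 below 0.002 m and distance of each of post, wash, hexset from where it was at the start of the episode below 0.015 m and linear speed of each of post, wash, hexset below 0.02 m/s); the robot touches nothing.
It fails at once if the tag of a foot that is not the softest is pushed down 3 mm or more (value of joint any of tag_middling, tag_stiffest above 0.003 m).
It fails at once if a bystander is shifted more than 15 mm, lifted or tipped over (distance of any of post, wash, hexset from where it was at the start of the episode above 0.015 m or angle between any of post, wash, hexset's own z axis and vertical above 0.5 rad).
It fails at once if the fingers press on anything with more than 40 N (contact force between the fingers and anything else above 40 N).
It also fails if it takes over 48 s, if anything falls off the work surface, if the arm or the gripper's body presses on something with over 40 N, if the wrist force passes 120 N, or if a joint passes its speed limit or range.

## Working session

There is one attempt and no reset: what is moved stays moved. The work goes in short steps, Python scripts to look and compute and a tool call to move; the robot and the scene stay as the last step left them, time stands still between calls to the robot, and variables do not carry over. Pictures are saved under pics/ and viewed, at most 10 in all, crops included, and the job is handed in when it is done.

Besides the shell and the picture viewer there is one more tool, called as name(argument=value, ...) on one line, values as JSON. send_rows: Moves the arm, as the interface text tells. Its arguments: {"type":"object","properties":{"steps":{"type":"array"},"newtons":{"type":"number"}},"required":["steps"]}

```bash
mkdir -p pics; ls; python3 - <<'E'
from rig import *
import cv2
s=get_state(); print({k:(v if not hasattr(v,'round') else v) for k,v in s.items()}); 
for n in("top","scene"):
    i=get_image(n); cv2.imwrite(f"pics/{n}0.png",i["color"][:,:,::-1]); print(i["mtx"],i["k1"],i["T"])
E
```

```text
pics
{'clock': 0.0, 'qpos': array([ 1.10599416e+00,  2.76611083e-01,  1.50615985e+00,  6.77962667e-06,
        1.36069425e+00, -1.20998113e-01]), 'qd': array([-0.0008765 , -0.00011086,  0.00078469,  0.00032831,  0.00014896,
        0.00021571]), 'effort': array([ 8.05800482e-04, -4.16773474e+01, -2.45805216e+01, -1.02259232e-04,
        1.08672353e-02,  1.05285798e-05]), 'position': array([0.19357444, 0.54086509, 0.2304199 ]), 'ee_rot': array([-2.73500319e-04,  1.71057275e-01,  9.85260642e-01, -8.95429741e-04]), 'contact_force': array([ 0.08720553, -0.45975235, -0.32306431]), 'moment': array([-0.01642496, -0.02203175,  0.03246064]), 'gripper_force': 0.0, 'width': 0.08557728397092483}
[[460.41324949   0.         256.82515793]
 [  0.         460.41324949 179.92320744]
 [  0.           0.           1.        ]] -0.11668090737467605 [[ 0.01557527 -0.99330805  0.11444008  0.343321  ]
 [-0.99977273 -0.01713759 -0.01268064 -0.01113697]
 [ 0.01455701 -0.11421656 -0.99334922  1.55049379]
 [ 0.          0.          0.          1.        ]]
[[432.67786927   0.         260.75165572]
 [  0.         432.67786927 191.40410026]
 [  0.           0.           1.        ]] -0.11575548675751374 [[-0.86554551  0.31679851 -0.3879042   0.96015123]
 [ 0.50046336  0.51745477 -0.69410157  0.77991817]
 [-0.01916747 -0.79490834 -0.6064267   0.76937903]
 [ 0.          0.          0.          1.        ]]
```

View pics/top0.png

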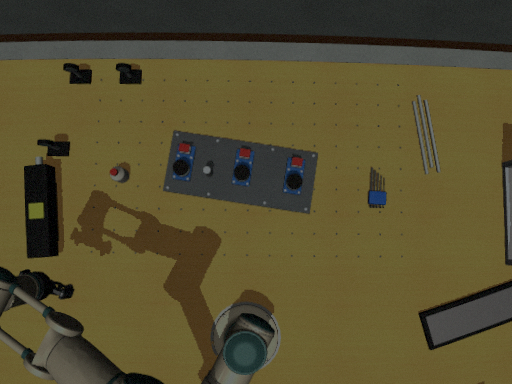

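View pics/scene0.png

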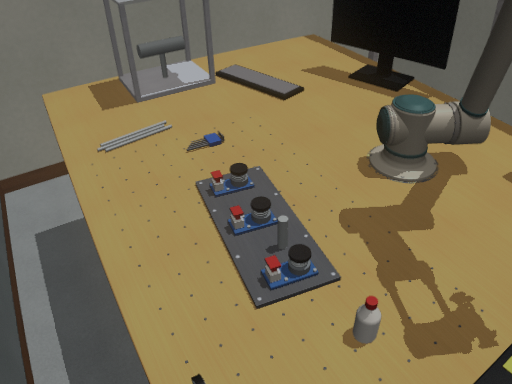

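Top view: three feet with red tags at (185,147), (245,153), (297,161) and black pads at about (181,167), (242,172), (294,180). The post is at (207,170), between the left and mid feet. The bottle is at (118,173) and the hex keys at (377,190). In the scene view the pads are at (300,253), (261,204) and (239,170).

```bash
cat > h.py <<'E'
import numpy as np,cv2
def cast(im,p,z):
    n=(np.array(p,float)-im["mtx"][:2,2])/np.diag(im["mtx"])[:2]
    u=n.copy()
    for _ in range(20): u=n/(1+im["k1"]*(u@u))
    T=im["T"]; d=T[:3,:3]@np.r_[u,1]; o=T[:3,3]
    return o+d*(z-o[2])/d[2]
def blobs(mask,lo,hi):
    n,_,st,c=cv2.connectedComponentsWithStats(mask.astype(np.uint8))
    return [(c[i],st[i]) for i in range(1,n) if lo<st[i,4]<hi]
E
python3 - <<'E'
from rig import *; from h import *
from scipy.spatial.transform import Rotation as R
s=get_state(); q=s["ee_rot"]; print(R.from_quat(np.r_[q[1:],q[0]]).as_matrix().round(3), pinch_z)
reg={"top":(160,320,125,215),"scene":(195,335,160,290)}
for n in reg:
    im=get_image(n); a=im["color"].astype(int); r,g,b=a[...,0],a[...,1],a[...,2]
    x0,x1,y0,y1=reg[n]; w=np.zeros(r.shape,bool); w[y0:y1,x0:x1]=1
    for nm,m,z in(("red",(r>100)&(r>2*g)&(r>2*b),.070),("blk",(a.max(2)<32),.074)):
        for c,st in blobs(m&w,15,900): print(n,nm,c.round(1),st,cast(im,c,z).round(4))
    v=cv2.resize(im["color"][y0:y1,x0:x1],None,fx=4,fy=4,interpolation=2)[:,:,::-1]; cv2.imwrite(f"pics/{n}1.png",v)
E
```

```text
[[-0.941  0.337 -0.001]
 [ 0.337  0.941 -0.002]
 [ 0.    -0.002 -1.   ]] 0.0187
top red [183.6 147.1] [179 144  10   7  48] [0.6178 0.2109 0.07  ]
top red [244.4 152.3] [241 149   9   7  46] [0.6039 0.0118 0.07  ]
top red [297.1 161.3] [293 158   9   7  51] [ 0.5774 -0.1604  0.07  ]
top blk [180.3 166.9] [173 160  16  15 186] [0.5516 0.2188 0.074 ]
top blk [210.2 167.7] [207 161   7  15  30] [0.5506 0.1215 0.074 ]
top blk [241.5 172.1] [234 165  16  15 186] [0.538  0.0198 0.074 ]
top blk [294. 181.] [287 174  15  15 183] [ 0.5121 -0.1504  0.074 ]
scene red [216.3 173.9] [211 170  12   8  59] [ 0.5793 -0.1571  0.07  ]
scene red [236.2 210. ] [230 206  13   9  86] [0.6046 0.014  0.07  ]
scene red [272.4 261.5] [265 255  16  14 133] [0.6184 0.2133 0.07  ]
scene blk [260.1 209.3] [252 207  18   5  33] [0.5539 0.0474 0.074 ]
scene blk [299.1 259.5] [289 255  22   8  57] [0.5669 0.2416 0.074 ]
```

View pics/top1.png

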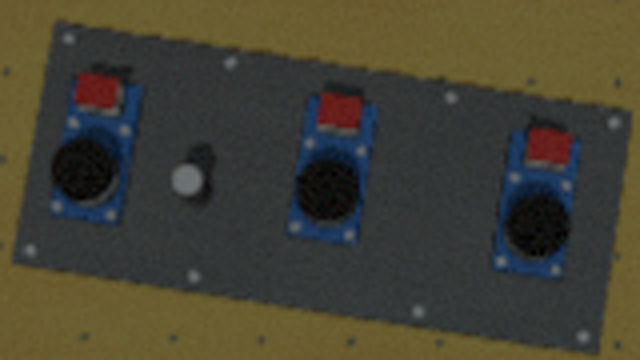

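The red tags agree between views to about 2 mm, and tag to pad measures 66 mm on all three feet, as it should. The feet's x axis points about -7° from world x.

I'll turn the tool -13° and go above the left pad.

send_rows(steps=[-1,0,0,0,-6.5,-1,0,0,0,-6.5,-1,-4,-2.8,0,0,-1,-4,-2.8,0,0,-1,-4,-2.8,0,0,-1,-4,-2.8,0,0,-1,-4,-2.8,0,0,-1,-4,-2.8,0,0,-1,-4,-2.8,0,0,-1,-4,-2.8,0,0,-1,-4,-2.8,0,0,-1,-3.4,-2.4,0,0])

```text
clock: 1.4
position: [0.5546, 0.2192, 0.2311]
ee_rot: [0.0, 0.059, 0.998, -0.0]
contact_force: [0.1, 1.0, -0.1]
width: -0.0001
gripper_force: 0.0
```

```bash
cat > to.py <<'E'
import sys; from rig import *; from h import *
from scipy.spatial.transform import Rotation as R
s=get_state(); q=s["ee_rot"]; M=R.from_quat(np.r_[q[1:],q[0]]).as_matrix()
t=np.array(list(map(float,sys.argv[1:4])))
print(s["clock"],s["position"].round(4),M[:,0].round(3),"tool cm",(M.T@(t-s["position"])*100).round(2),s["contact_force"].round(2),s["width"])
E
python3 to.py .552 .219 .082
```

```text
1.4 [0.5546 0.2192 0.2311] [-0.993  0.118 -0.   ] tool cm [ 0.26 -0.05 14.91] [ 0.11  1.03 -0.14] -8.368105799646435e-05
```

send_rows(steps=[-1,0.2,0,4.5,0,-1,0,0,4.5,0,-1,0,0,4,0,-1,0,0,1.9,0,-1,0,0,0,0,-1,0,0,0,0,-1,0,0,0,0])

```text
clock: 2.1
position: [0.5524, 0.222, 0.084]
ee_rot: [0.002, 0.058, 0.998, 0.001]
contact_force: [0.4, -0.1, -0.8]
width: 0.0002
gripper_force: 0.0
```

```bash
python3 to.py .552 .219 .074
```

```text
2.1 [0.5524 0.222  0.084 ] [-0.993  0.117 -0.003] tool cm [ 0.01 -0.31  1.  ] [ 0.44 -0.08 -0.79] 0.0001981073039232872
```

send_rows(steps=[-1,0,-0.2,0.5,0,-1,0,0,0.5,0,-1,0,0,0.4,0,-1,0,0,0,0,-1,0,0,0,0,-1,0,0,0,0])

```text
clock: 2.7
position: [0.5514, 0.2196, 0.0689]
ee_rot: [0.001, 0.058, 0.998, 0.0]
contact_force: [0.1, -1.5, 4.8]
width: -0.0
gripper_force: 2.2
```

send_rows(steps=[-1,0,0,0.3,0,-1,0,0,0,0,-1,0,0,0,0,-1,0,0,0,0])

```text
clock: 3.1
position: [0.5515, 0.2197, 0.0661]
ee_rot: [0.001, 0.058, 0.998, 0.0]
contact_force: [0.7, -1.1, 6.6]
width: 0.0004
gripper_force: 3.2
```

send_rows(steps=[-1,0,0,0.2,0,-1,0,0,0,0,-1,0,0,0,0,-1,0,0,0,0])

```text
clock: 3.5
position: [0.5515, 0.2196, 0.0644]
ee_rot: [0.001, 0.058, 0.998, 0.0]
contact_force: [0.6, -0.4, 8.4]
width: 0.0001
gripper_force: 3.9
```

send_rows(steps=[-1,0,0,-2,0,-1,0,0,-3,0,-1,0,0,-3,0,-1,0,0,0,0,-1,-0.2,-4,0,0,-1,-0.2,-4,0,0,-1,-0.2,-4,0,0,-1,-0.2,-4,0,0,-1,-0.2,-3.9,0,0,-1,0,0,3,0,-1,0,0,3,0,-1,0,0,0,0])

```text
clock: 4.7
position: [0.5328, 0.0207, 0.0788]
ee_rot: [-0.006, 0.059, 0.998, 0.0]
contact_force: [-0.0, 0.3, -0.2]
width: -0.0001
gripper_force: 0.0
```

```bash
python3 to.py .5385 .0205 .074
```

```text
4.7 [0.5328 0.0207 0.0788] [-0.993  0.118  0.011] tool cm [-0.57  0.04  0.48] [-0.04  0.32 -0.19] -8.048938591898535e-05
```

send_rows(steps=[-1,0,0,0,0,-1,0,0,0,0])

```text
clock: 4.9
position: [0.5382, 0.021, 0.0842]
ee_rot: [0.001, 0.058, 0.998, 0.0]
contact_force: [0.7, -0.1, 1.0]
width: 0.0
gripper_force: 0.0
```

```bash
python3 to.py .5385 .0205 .069
```

```text
4.9 [0.5382 0.021  0.0842] [-0.993  0.116 -0.002] tool cm [-0.03 -0.05  1.52] [ 0.68 -0.09  1.02] 5.818531805271803e-06
```

send_rows(steps=[-1,0,0,0.5,0,-1,0,0,0.5,0,-1,0,0,0.5,0,-1,0,0,0,0,-1,0,0,0,0,-1,0,0,0,0])

```text
clock: 5.5
position: [0.5382, 0.021, 0.0693]
ee_rot: [0.001, 0.058, 0.998, 0.0]
contact_force: [0.3, 0.8, 6.8]
width: 0.0001
gripper_force: 3.4
```

send_rows(steps=[-1,0,0,0.3,0,-1,0,0,0,0,-1,0,0,0,0,-1,0,0,0,0])

```text
clock: 5.9
position: [0.5383, 0.021, 0.0668]
ee_rot: [0.001, 0.058, 0.998, 0.0]
contact_force: [-1.2, 1.4, 8.9]
width: 0.0001
gripper_force: 5.0
```

send_rows(steps=[-1,0,0,0.2,0,-1,0,0,0,0,-1,0,0,0,0,-1,0,0,0,0])

```text
clock: 6.3
position: [0.5383, 0.021, 0.0651]
ee_rot: [0.001, 0.058, 0.998, 0.0]
contact_force: [-1.7, 0.5, 11.1]
width: 0.0004
gripper_force: 6.0
```

send_rows(steps=[-1,0,0,-2,0,-1,0,0,-2,0,-1,0,0,0,0,-1,-0.5,-3,0,0,-1,-0.5,-4,0,0,-1,0,-4,0,0,-1,0,-3,0,0,-1,0,-3,0,0,-1,0,0,0,0,-1,0,0,2,0,-1,0,0,0,0,-1,0,0,0,0])

```text
clock: 7.5
position: [0.5269, -0.1483, 0.0825]
ee_rot: [-0.001, 0.058, 0.998, 0.001]
contact_force: [0.2, 0.1, 1.0]
width: 0.0001
gripper_force: 0.0
```

```bash
python3 to.py .5125 -.15 .069
```

```text
7.5 [ 0.5269 -0.1483  0.0825] [-0.993  0.116  0.002] tool cm [ 1.4  -0.34  1.35] [0.25 0.11 1.  ] 5.6392771079341895e-05
```

send_rows(steps=[-1,1.4,-0.2,0,0,-1,0,0,0.5,0,-1,0,0,0.5,0,-1,0,0,0.4,0,-1,0,0,0,0,-1,0,0,0,0,-1,0,0,0,0])

```text
clock: 8.2
position: [0.5132, -0.1494, 0.0693]
ee_rot: [-0.0, 0.058, 0.998, 0.0]
contact_force: [-1.4, 0.8, 2.6]
width: -0.0
gripper_force: 1.2
```

send_rows(steps=[-1,0,0,0.3,0,-1,0,0,0,0,-1,0,0,0,0,-1,0,0,0,0])

```text
clock: 8.6
position: [0.5135, -0.1496, 0.0664]
ee_rot: [0.0, 0.058, 0.998, 0.0]
contact_force: [-0.9, 0.9, 4.0]
width: 0.0
gripper_force: 1.8
```

send_rows(steps=[-1,0,0,0.2,0,-1,0,0,0,0,-1,0,0,0,0,-1,0,0,0,0])

```text
clock: 9.0
position: [0.5135, -0.1496, 0.0643]
ee_rot: [0.0, 0.058, 0.998, 0.0]
contact_force: [-0.9, 2.2, 5.5]
width: 0.0001
gripper_force: 2.2
```

At equal depths the finger force was 2.2/3.2/3.9 N on the left, 3.4/5.0/6.0 N on the middle and 1.2/1.8/2.2 N on the right. The right foot is clearly the softest. Next is its tag.

send_rows(steps=[-1,0,0,-2,0,-1,0,0,-1.6,0,-1,0,0,0,0,-1,-3,0,0,0,-1,-3.5,0,0,0,-1,0,0,0,0,-1,0,0,0,0,-1,0,0,0,0])

```text
clock: 9.8
position: [0.5765, -0.1568, 0.0991]
ee_rot: [-0.001, 0.058, 0.998, 0.0]
contact_force: [-0.5, -0.1, -0.1]
width: 0.0001
gripper_force: 0.0
```

```bash
python3 to.py .578 -.159 .070
```

```text
9.8 [ 0.5765 -0.1568  0.0991] [-0.993  0.117  0.003] tool cm [-0.18 -0.2   2.91] [-0.5  -0.13 -0.1 ] 9.007276938407326e-05
```

send_rows(steps=[-1,-0.2,-0.2,1,0,-1,0,0,1,0,-1,0,0,0.7,0,-1,0,0,0.5,0,-1,0,0,0.5,0,-1,0,0,0.4,0,-1,0,0,0,0,-1,0,0,0,0])

```text
clock: 10.6
position: [0.5804, -0.1595, 0.0593]
ee_rot: [0.001, 0.058, 0.998, -0.0]
contact_force: [-0.9, 0.2, 0.4]
width: -0.0
gripper_force: 0.0
```

send_rows(steps=[-1,0,0,0.2,0,-1,0,0,0.1,0,-1,0,0,0,0])

```text
clock: 10.9
position: [0.5807, -0.1597, 0.0567]
ee_rot: [0.001, 0.058, 0.998, -0.0]
contact_force: [1.4, -0.1, 0.8]
width: -0.0002
gripper_force: 0.8
```

send_rows(steps=[-1,0,0,0.1,0,-1,0,0,0,0,-1,0,0,0,0])

```text
clock: 11.2
position: [0.5807, -0.1597, 0.056]
ee_rot: [0.001, 0.058, 0.998, -0.0]
contact_force: [1.9, -1.3, 5.2]
width: 0.0001
gripper_force: 2.5
```

The fingertips are at 56.0 mm, the height of the tag's stop, and the force is rising. I'll press slightly more and retract.

send_rows(steps=[-1,0,0,0.1,0,-1,0,0,0,0,-1,0,0,0,0])

```text
clock: 11.5
position: [0.5808, -0.1597, 0.0558]
ee_rot: [0.001, 0.058, 0.998, -0.0]
contact_force: [0.3, -0.6, 9.0]
width: 0.0003
gripper_force: 4.9
```

send_rows(steps=[-1,0,0,-2,0,-1,0,0,-3,0,-1,0,0,-4,0,-1,5,0,-2,0,-1,4,0,0,0,-1,4,0,0,0,-1,4,0,0,0,-1,4,0,0,0,-1,0,0,0,0,-1,0,0,0,0])

```text
clock: 12.5
position: [0.3737, -0.135, 0.1626]
ee_rot: [-0.0, 0.059, 0.998, 0.0]
contact_force: [0.7, 0.5, 0.2]
width: 0.0
gripper_force: 0.0
```

```bash
python3 - <<'E'
from rig import *; import cv2
a=get_image("scene")["color"][150:300,190:350]
cv2.imwrite("pics/s2.png",cv2.resize(a,None,fx=4,fy=4,interpolation=2)[:,:,::-1])
print(get_state()["contact_force"])
E
```

```text
[ 0.50317524  1.16647964 -0.10712125]
```

View pics/s2.png

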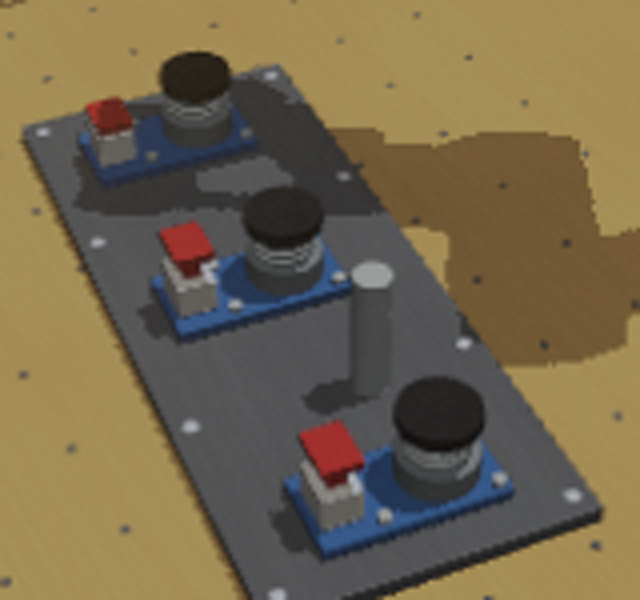

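In the crop, the right foot's tag at (110,115) sits flush on its guide block. The other two tags at (187,245) and (332,450) are still up, the post is standing, and all pads have sprung back. I'll hand it in.

```bash
python3 -c "from rig import *; print(sign_off())"
```

```text
the job is handed in; nothing more can be done
None
```

I pressed the three pads from left to right, found the right foot softest and pushed its red tag fully down; the last camera view shows the other two tags up and the post standing, and the job is handed in (no verdict was returned).

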